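# Turn the drying tiles over in their stands

## Task

The two plaster tiles leaning in the drying stands have dried on one side. Push each tile over at its upper edge, so that it tips past upright and comes to rest leaning on the other rail of its own stand. Neither tile may be lifted out of its trough, and the jar, bottles, pots and other things about must stay where they are.

Things in the scene. Friction and masses are not known exactly. Their poses are not given: they have to be found in the camera images.
- stand_a: fixed wooden stand of the relief tile: base 150 x 220 mm; 36 mm wide trough along y, floor 12 mm, lips 26 mm above the table; at x = +50 and -50 mm a steel wire rail along y, 8 mm thick, 160 long, axis 120 mm up. Origin: centre of the base's underside; z up; x across the trough, to the side the tile leans to at the start; it points away from the robot within 29 degrees
- stand_b: fixed wooden stand of the plain tile: base 150 x 220 mm; 36 mm wide trough along y, floor 12 mm, lips 26 mm above the table; at x = +50 and -50 mm a steel wire rail along y, 8 mm thick, 160 long, axis 120 mm up. Origin: centre of the base's underside; z up; x across the trough, to the side the tile leans to at the start; it points towards the robot within 29 degrees
- relief_tile: plaster tile with raised rings on its front face, about 0.5 kg, 200 x 200 x 13 mm, loose; its lower edge stands in the trough, it leans 26 degrees from vertical on one rail, centred on the stand within 12 mm along the trough. Origin: centre of its back face; x in the tile, up to the upper edge; y along that edge; z out of the front face (looks up at the start)
- plain_tile: plaster tile with plain faces, about 0.5 kg, 200 x 200 x 10 mm, loose; its lower edge stands in the trough, it leans 27 degrees from vertical on one rail, centred on the stand within 12 mm along the trough. Origin: centre of its back face; x in the tile, up to the upper edge; y along that edge; z out of the front face (looks up at the start)
- relief_tile_top (a point): middle of the relief tile's upper edge (mid thickness), about 195 mm above the table while it leans, 212 mm when upright
- relief_tile_foot (a point): middle of the relief tile's lower edge (mid thickness)
- plain_tile_top (a point): middle of the plain tile's upper edge (mid thickness), about 195 mm above the table while it leans, 212 mm when upright
- plain_tile_foot (a point): middle of the plain tile's lower edge (mid thickness)
- jar: open glass jar half full of rinse water, 66 mm across, 112 mm tall, standing between the two stands; bystander; origin at the centre of its underside
- sanding_block: brown cork sanding block lying flat, 44 x 70 x 26 mm, near the robot between the stands; bystander; origin at the centre of its underside
- clear_bottle: slim pump mist bottle, 37 mm across, 139 mm tall, standing between and just behind the stands; bystander; origin at the centre of its underside
- wax_block: small block of beeswax lying flat, 32 x 60 x 14 mm, behind the stands; bystander; origin at the centre of its underside
- pot_4: screw-lid paint pot, 56 mm across, 61 mm tall, right of the stands; bystander; origin at the centre of its underside
- pot_5: screw-lid paint pot, 52 mm across, 55 mm tall, right of the stands, nearer the robot; bystander; origin at the centre of its underside

How it is judged:
By the outcome, as a careful person would: the job done as asked, in the order asked, and still so for the second after the job is handed in, with the robot touching nothing.
It also fails if it takes over 54 s, if anything falls off the work surface, if the arm or the gripper's body presses on something with over 40 N, if the wrist force passes 120 N, or if a joint passes its speed limit or range.

## Robot

A 7-joint arm with a two-finger parallel gripper is mounted at the origin on the work surface; the furniture and walls round the work are solid. World frame = base frame: x ahead of the robot, y to its left, z up, the work surface at z = 0. Lengths are in mm, angles in rad, forces in N, time in s.
With the tool pointing down it reaches from about 400 to 875 mm from the base axis. Payload 4.4 kg.
Tool frame: the origin (TCP) lies midway between the tips of the shut fingers; the grasp point (between the pads) lies 19 mm behind it; z points along the fingers, y is the line along which they close (so a half turn about z gives the same grasp; the last joint's range is limited). The gripper opens to 85 mm and grips with 20 to 120 N. Pads are 22 mm wide; open, the fingers measure 114 mm over their backs; the gripper's body (76 mm by 85 mm) begins 54 mm behind the grasp point. The pads swing forward as they close: fully open they stand 13 mm farther back than shut.
Start: joints at [1.238, 0.628, 0.038, 1.517, -0.027, 0.996, -0.02], TCP at [171.397, -627.009, 231.313] pointing down, gripper open.
Joint ranges: [-3.06, 3.06], [-0.37, 2.12], [-1.25, 1.32], [0.18, 2.47], [-1.1, 4.24], [0.23, 1.98], [-2.94, 2.94]. Speed limits (rad/s): [2.57, 2.57, 3.14, 3.14, 3.14, 3.14, 3.14].

## Interface

Orientations are given as [roll, pitch, yaw] about the fixed x, y, z axes, in that order (R = Rz(yaw) Ry(pitch) Rx(roll)).
In Python, from cell import read_state, get_image, finish_job gives the robot as it stands.
- The arm moves only by the tool send_rows, never from a script. Its argument "series" is a list of rows, each an object of numbers: "ax", "ay", "az": the turn, a rotation vector about the tool's x, y, z in rad; "dx", "dy", "dz": the shift along the tool's x, y, z in cm; "hand": the closure, from 0 (fully open) to 1 (shut). In form: [{"ax": .., "ay": .., "az": .., "dx": .., "dy": .., "dz": .., "hand": ..}, ...]. A call has 1 to 10 rows; each row is the pose to reach, as a shift and turn from the pose commanded when the call began, along the tool's axes at that moment; what a row does not reach only later rows make up. A row lasts 1/10 s, in which the tool goes at most 50 mm and 8.59 degrees, less where a joint would pass 70% of its speed; a pose out of reach is approached as far as the arm can. A call with a gripper value outside its range is refused whole. The fingers move at their own pace and stop on an object; the grip force is fixed at half the most. Time passes only in rows, so rows that repeat a pose let the fingers close. It gives the time, the measured TCP pose, the force, the opening and the grip force at its end, in the units of the state.
- read_state(): the state, without advancing time (a new reading comes with each control period).
- get_image(name): name is "scene" or "side" or "wrist"; returns a dict with "pixels" (400x640x3 uint8, red, green, blue), "mtx" (3x3 intrinsics, pixels), "k1" (the pictures are not rectified: a ray, as slopes to the right and down, at radius r is drawn at 1 + k1 r^2 times it, then the intrinsics apply), "R" (3x3) and "t" (3): a world point X has camera coordinates R X + t. Camera axes: x right, y down, z forward; pixel columns grow to the right and rows downward; lengths in mm; the calibration is good to about 2 mm. A picture is of the moment at which its call begins. There is no depth.
- finish_job(): hands the job in; it is judged then, once.
The state is a dict: "clock": time; "qpos": joint angles; "qd": joint speeds; "tau": joint torques, N m; "eef_pos": TCP position; "tool_rot": TCP orientation; "force": force on the tool from outside, world axes, zero at the start; "torque": the same for the moment, N m; "width": finger opening in mm; "gripper_force": force on a finger pad.
Only numpy, scipy, OpenCV 4.12 (cv2) and the standard library are available. Lean on these libraries where they do the work, as an engineer would, in place of code of your own. Each camera call takes 0.05 s, during which the arm holds its last target. There are 200 camera calls.

## Working session

There is one attempt and no reset: what is moved stays moved. The work goes in short steps, Python scripts to look and compute and a tool call to move; the robot and the scene stay as the last step left them, time stands still between calls to the robot, and variables do not carry over. Pictures are saved under pics/ and viewed, at most 10 in all, crops included, and the job is handed in when it is done.

Besides the shell and the picture viewer there is one more tool, called after "Call:" by a JSON object that holds its "api" and its "payload". send_rows: Moves the arm, as the interface text tells. Its arguments: {"type":"object","properties":{"series":{"type":"array","items":{"type":"object","properties":{"ax":{"type":"number"},"ay":{"type":"number"},"az":{"type":"number"},"dx":{"type":"number"},"dy":{"type":"number"},"dz":{"type":"number"},"hand":{"type":"number"}}}}},"required":["series"]}

```bash
mkdir -p pics
python3 - <<'E'
from cell import *
import cv2,pickle
d={}
for n in("scene","side"):
    g=get_image(n);d[n]=g
    cv2.imwrite(f"pics/{n}0.png",g["pixels"][:,:,::-1])
    print(n,g["mtx"],g["k1"],g["R"],g["t"])
pickle.dump(d,open("d0.pkl","wb"))
print(read_state())
E
```

```text
scene [[461.02386239   0.         317.52786576]
 [  0.         461.02386239 203.62428992]
 [  0.           0.           1.        ]] -0.1176211803690388 [[ 0.69598845 -0.71793379 -0.01308258]
 [-0.51907518 -0.49045241 -0.70001242]
 [ 0.49614619  0.4939914  -0.71401082]] [-410.99262915  347.99213786 1258.02457776]
side [[470.92018472   0.         318.86531957]
 [  0.         470.92018472 194.57391258]
 [  0.           0.           1.        ]] -0.049560914523528316 [[-0.96911575 -0.24631027  0.01207926]
 [-0.11482271  0.40734127 -0.90602916]
 [ 0.2182439  -0.8794341  -0.42304286]] [ 512.77162091  205.47214915 1240.90997826]
{'clock': 0.1, 'qpos': array([ 1.23821285,  0.62926344,  0.0384648 ,  1.51823722, -0.02699023,
        0.99629381, -0.02002145]), 'qd': array([ 8.26351848e-05, -9.91819734e-04,  1.18254574e-03, -2.80508278e-03,
        3.07656088e-04, -1.00901885e-03, -1.49788092e-03]), 'tau': array([ 2.26651115e-03, -5.64532149e+01,  1.22976132e+00, -1.93974262e+01,
        1.10909919e-02,  5.34115083e-03,  4.80959443e-06]), 'eef_pos': array([ 171.23285743, -626.47846943,  230.48490201]), 'tool_rot': array([-3.13990977e+00,  3.67264504e-05,  2.66751863e-01]), 'force': array([-0.3095464 , -0.22643693,  0.0410942 ]), 'torque': array([ 0.07033821, -0.07306163, -0.01484827]), 'gripper_force': 0.0, 'width': 84.9984861330179}
```

View pics/scene0.png

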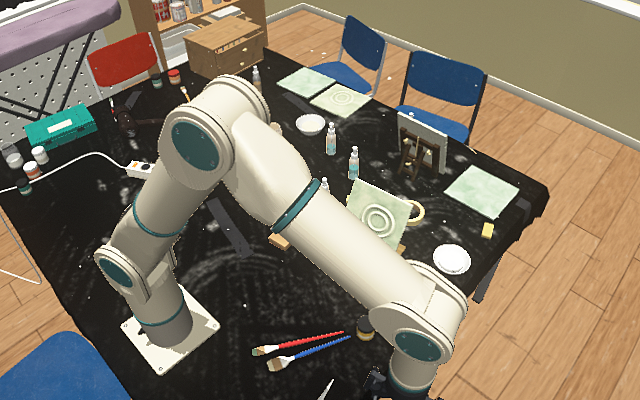

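View pics/side0.png

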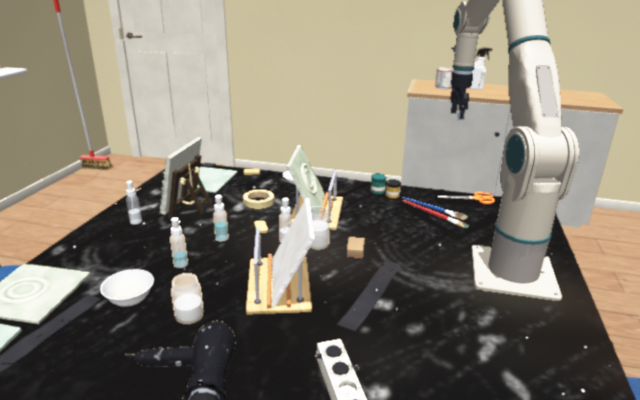

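The side view shows stand_b near (around 280,285), its plain tile leaning right towards the robot. Stand_a is behind it (around 325,205), its tile leaning left. The arm hides stand_b in the scene view.

Run:
```python
import cv2
a=cv2.imread("pics/side0.png")[140:325,225:365]
cv2.imwrite("pics/c1.png",cv2.resize(a[60:],None,fx=4.5,fy=4.5,interpolation=2))
cv2.imwrite("pics/c1.png",cv2.hconcat([cv2.copyMakeBorder(cv2.resize(cv2.imread("pics/side0.png")[200:320,235:330],None,fx=4,fy=4,interpolation=2),0,0,0,0,0),cv2.resize(cv2.imread("pics/side0.png")[135:255,270:360],None,fx=4,fy=4,interpolation=2)]))
cv2.imwrite("pics/c2.png",cv2.resize(cv2.imread("pics/scene0.png")[165:275,310:430],None,fx=5,fy=5,interpolation=2))
```

```text
(no output)
```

View pics/c1.png

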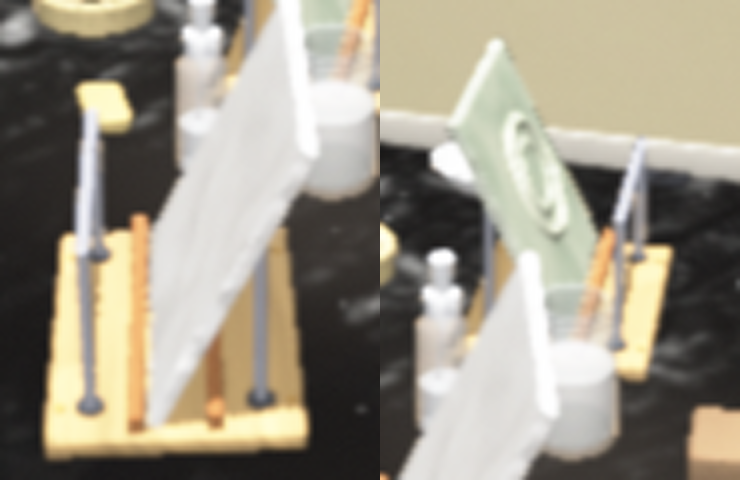

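View pics/c2.png

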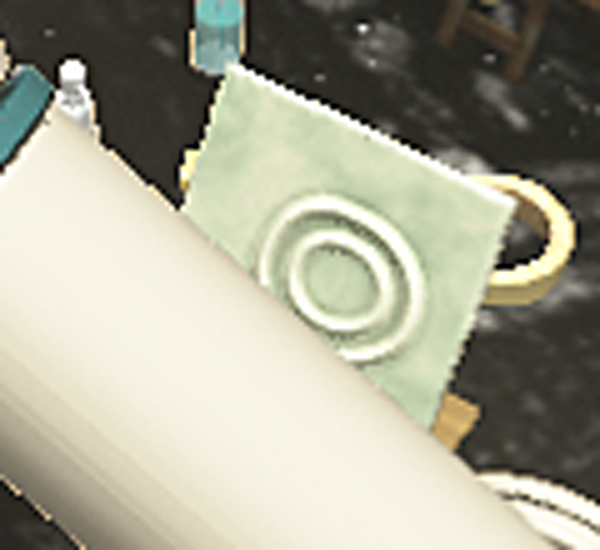

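Pixels. Plain tile top edge in the side view: near (311.5,238), far (306.5,200.5). Relief tile top edge: side (289,165.5) to (298.7,145.5), scene (356,178.4) to (413,205.6). Jar rim is near (319.5,211) and the bottle top near (285,199), both in the side view.

```bash
cat > h.py <<'E'
import numpy as np,cv2,pickle
def ray(g,uv,z):
    n=cv2.undistortPoints(np.array([[uv]],float),g["mtx"],np.array([g["k1"],0,0,0,0.])).ravel()
    R=np.array(g["R"]);c=-R.T@np.array(g["t"]);d=R.T@np.array([n[0],n[1],1])
    return c+d*(z-c[2])/d[2]
E
python3 - <<'E'
from h import *
d=pickle.load(open("d0.pkl","rb"));s=d["side"];c=d["scene"]
for n,g,uv,z in [("Pnear",s,(311.5,238),195),("Pfar",s,(306.5,200.5),195),("Rnear",s,(289,165.5),195),("Rfar",s,(298.7,145.5),195),
("RL",c,(356,178.4),195),("RR",c,(413,205.6),195),("bFL",s,(247,313),0),("bFR",s,(311.2,310),0),("railBn",s,(255.5,262.5),124),("railBf",s,(257.5,228),124),
("railAfoot? far top",s,(335,170.5),124),("railA near top",s,(325,190),124),("jar",s,(319.5,211),112),("jarfoot",s,(320.5,247),0),("bottle",s,(285,199),139)]:
    print(n,ray(g,uv,z).round())
E
```

```text
Pnear [474. 291. 195.]
Pfar [534. 116. 195.]
Rnear [647. -98. 195.]
Rfar [ 671. -278.  195.]
RL [ 653. -105.  195.]
RR [ 678. -298.  195.]
bFL [614. 337.   0.]
bFR [474. 288.   0.]
railBn [597. 311. 124.]
railBf [649. 162. 124.]
railAfoot? far top [ 544. -269.  124.]
railA near top [ 540. -110.  124.]
jar [527.   5. 112.]
jarfoot [522.  11.   0.]
bottle [625.  11. 139.]
```

Call:
{"api": "send_rows", "payload": {"series": [{"dx": 4, "dy": -2, "dz": -3, "az": -0.1, "hand": 0}, {"dx": 8, "dy": -4, "dz": -6, "az": -0.2, "hand": 0}, {"dx": 12.5, "dy": -6, "dz": -10, "az": -0.34, "hand": 0}, {"dx": 17, "dy": -8, "dz": -10, "az": -0.48, "hand": 0}, {"dx": 21, "dy": -10, "dz": -10, "az": -0.62, "hand": 0}, {"dx": 25, "dy": -12, "dz": -10, "az": -0.76, "hand": 0}, {"dx": 29, "dy": -14, "dz": -10, "az": -0.9, "hand": 0}, {"dx": 33, "dy": -16, "dz": -10, "az": -1.04, "hand": 0}, {"dx": 37, "dy": -18, "dz": -10, "az": -1.18, "hand": 0}, {"dx": 41, "dy": -20, "dz": -10, "az": -1.3, "hand": 0}]}}

```text
invalid input at $.series[0]: expected keys ax, ay, az, dx, dy, dz, hand
```

Call:
{"api": "send_rows", "payload": {"series": [{"ax": 0, "ay": 0, "dx": 4, "dy": -2, "dz": -3, "az": -0.1, "hand": 0}, {"ax": 0, "ay": 0, "dx": 8, "dy": -4, "dz": -6, "az": -0.2, "hand": 0}, {"ax": 0, "ay": 0, "dx": 12.5, "dy": -6, "dz": -10, "az": -0.34, "hand": 0}, {"ax": 0, "ay": 0, "dx": 17, "dy": -8, "dz": -10, "az": -0.48, "hand": 0}, {"ax": 0, "ay": 0, "dx": 21, "dy": -10, "dz": -10, "az": -0.62, "hand": 0}, {"ax": 0, "ay": 0, "dx": 25, "dy": -12, "dz": -10, "az": -0.76, "hand": 0}, {"ax": 0, "ay": 0, "dx": 29, "dy": -14, "dz": -10, "az": -0.9, "hand": 0}, {"ax": 0, "ay": 0, "dx": 33, "dy": -16, "dz": -10, "az": -1.04, "hand": 0}, {"ax": 0, "ay": 0, "dx": 37, "dy": -18, "dz": -10, "az": -1.18, "hand": 0}, {"ax": 0, "ay": 0, "dx": 41, "dy": -20, "dz": -10, "az": -1.3, "hand": 0}]}}

```text
clock: 1.1
eef_pos: [515.1, -324.6, 331.0]
tool_rot: [-3.141, -0.0, 1.572]
force: [-0.3, -0.8, -0.5]
width: 85.8
gripper_force: 0.0
```

Call:
{"api": "send_rows", "payload": {"series": [{"ax": 0, "ay": 0, "dx": 3.5, "dy": 4, "dz": 0, "az": -0.05, "hand": 0}, {"ax": 0, "ay": 0, "dx": 7, "dy": 8, "dz": 0, "az": -0.1, "hand": 0}, {"ax": 0, "ay": 0, "dx": 10.5, "dy": 12, "dz": 0, "az": -0.13, "hand": 0}, {"ax": 0, "ay": 0, "dx": 13, "dy": 14.8, "dz": 0, "az": -0.13, "hand": 0}, {"ax": 0, "ay": 0, "dx": 13, "dy": 14.8, "dz": 0, "az": -0.13, "hand": 0}]}}

```text
clock: 1.6
eef_pos: [666.8, -187.3, 329.8]
tool_rot: [3.139, -0.007, 1.708]
force: [-0.1, 0.2, 0.2]
width: 85.3
gripper_force: 0.0
```

Run:
```python
from cell import *
import cv2,pickle
d={}
for n in("scene","side","wrist"):
    d[n]=get_image(n)
pickle.dump(d,open("d1.pkl","wb"))
f=lambda n,y0,y1,x0,x1,k:cv2.resize(d[n]["pixels"][y0:y1,x0:x1,::-1],None,fx=k,fy=k,interpolation=2)
cv2.imwrite("pics/e.png",cv2.vconcat([d["wrist"]["pixels"][:,:,::-1][:,:560].copy()]))
cv2.imwrite("pics/f.png",f("scene",110,290,230,430,3))
s=read_state();print(s["eef_pos"],s["tool_rot"],s["qpos"])
```

```text
[ 662.10106089 -197.15035897  330.48283278] [-3.13961562e+00  5.04804678e-04  1.69673921e+00] [ 0.440335    0.64053099 -0.37223825  1.23691684  0.22817386  1.30629378
  0.20186352]
```

View pics/e.png

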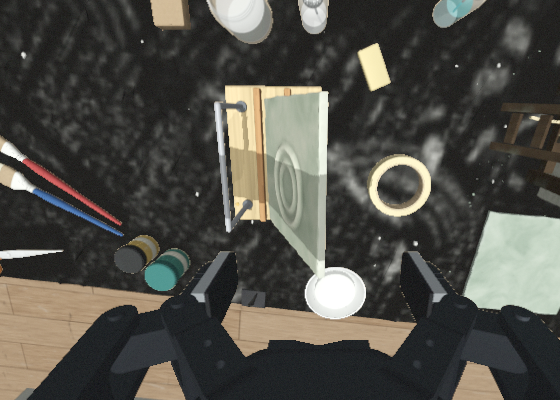

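View pics/f.png

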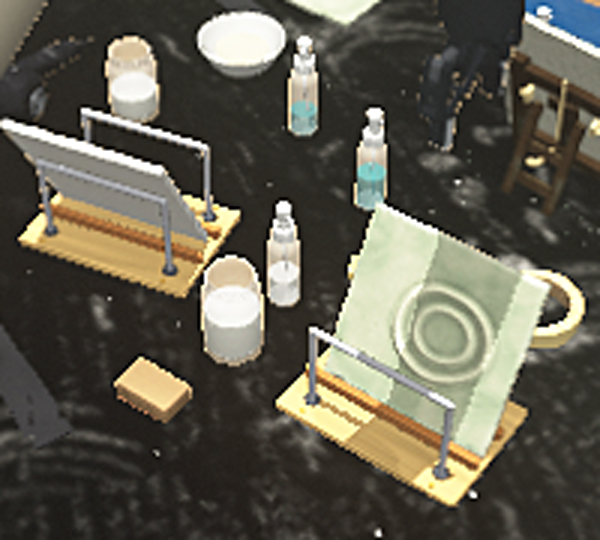

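The wrist view shows the relief tile's top edge at x≈322, from (324,93) to (320,275). It runs parallel to the tool and lies midway between the fingers (225 and 412). I'll straddle the edge, narrow the gap, and push slowly.

Call:
{"api": "send_rows", "payload": {"series": [{"ax": 0, "ay": 0, "az": 0, "dx": 0, "dy": -0.4, "dz": 3, "hand": 0}, {"ax": 0, "ay": 0, "az": 0, "dx": 0, "dy": -0.4, "dz": 6, "hand": 0}, {"ax": 0, "ay": 0, "az": 0, "dx": 0, "dy": -0.4, "dz": 9, "hand": 0}, {"ax": 0, "ay": 0, "az": 0, "dx": 0, "dy": -0.4, "dz": 11.5, "hand": 0}, {"ax": 0, "ay": 0, "az": 0, "dx": 0, "dy": -0.4, "dz": 13.5, "hand": 0}, {"ax": 0, "ay": 0, "az": 0, "dx": 0, "dy": -0.4, "dz": 15, "hand": 0}, {"ax": 0, "ay": 0, "az": 0, "dx": 0, "dy": -0.4, "dz": 16.2, "hand": 0.2}, {"ax": 0, "ay": 0, "az": 0, "dx": 0, "dy": -0.4, "dz": 16.2, "hand": 0.4}, {"ax": 0, "ay": 0, "az": 0, "dx": 0, "dy": -0.4, "dz": 16.2, "hand": 0.52}, {"ax": 0, "ay": 0, "az": 0, "dx": 0, "dy": -0.4, "dz": 16.2, "hand": 0.52}]}}

```text
clock: 2.75
eef_pos: [659.5, -197.3, 170.6]
tool_rot: [3.139, 0.001, 1.697]
force: [0.1, 0.3, -0.0]
width: 40.9
gripper_force: 0.0
```

Run:
```python
from cell import *
from h import *
g=pickle.load(open("d1.pkl","rb"))["scene"]
for uv in((231.7,150.7),(285,166.7)):print(ray(g,uv,195).round())
s=read_state();print(s["eef_pos"],s["tool_rot"],s["width"],s["force"])
d=get_image("side")["pixels"][120:270,250:400,::-1]
e=get_image("wrist")["pixels"][:,:,::-1]
cv2.imwrite("pics/g.png",cv2.hconcat([cv2.resize(d,(400,400)),cv2.resize(e[:,100:500],(400,400))]))
```

```text
[478. 277. 195.]
[543.  91. 195.]
[ 659.52450514 -197.29909938  170.62889335] [3.13946436e+00 8.34409097e-04 1.69660857e+00] 40.910415254461114 [ 0.057314    0.25039169 -0.01111406]
```

View pics/g.png

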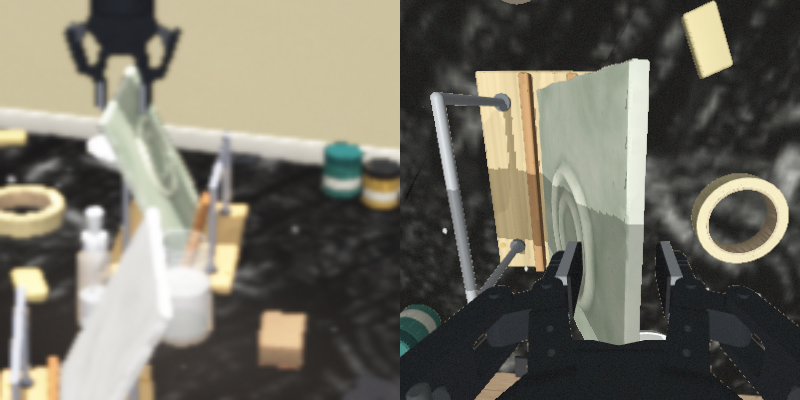

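The relief tile's upper edge sits between the fingers, clear on both sides. Now push towards the robot.

Call:
{"api": "send_rows", "payload": {"series": [{"ax": 0, "ay": 0, "az": 0, "dx": 0, "dy": -1, "dz": 0, "hand": 0.52}, {"ax": 0, "ay": 0, "az": 0, "dx": 0, "dy": -1.8, "dz": 0, "hand": 0.52}, {"ax": 0, "ay": 0, "az": 0, "dx": 0, "dy": -2.6, "dz": 0, "hand": 0.52}, {"ax": 0, "ay": 0, "az": 0, "dx": 0, "dy": -3.4, "dz": 0, "hand": 0.52}, {"ax": 0, "ay": 0, "az": 0, "dx": 0, "dy": -4.2, "dz": 0, "hand": 0.52}, {"ax": 0, "ay": 0, "az": 0, "dx": 0, "dy": -5, "dz": 0, "hand": 0.52}, {"ax": 0, "ay": 0, "az": 0, "dx": 0, "dy": -5.8, "dz": 0, "hand": 0.52}, {"ax": 0, "ay": 0, "az": 0, "dx": 0, "dy": -6.6, "dz": 0, "hand": 0.52}, {"ax": 0, "ay": 0, "az": 0, "dx": 0, "dy": -7.4, "dz": 0, "hand": 0.52}, {"ax": 0, "ay": 0, "az": 0, "dx": 0, "dy": -8, "dz": 0, "hand": 0.52}]}}

```text
clock: 3.85
eef_pos: [578.3, -207.4, 169.2]
tool_rot: [-3.141, -0.0, 1.697]
force: [-0.2, -0.8, 0.4]
width: 41.0
gripper_force: 0.0
```

Call:
{"api": "send_rows", "payload": {"series": [{"ax": 0, "ay": 0, "az": 0, "dx": 0, "dy": -0.5, "dz": 0, "hand": 0.52}, {"ax": 0, "ay": 0, "az": 0, "dx": 0, "dy": -1, "dz": 0, "hand": 0.52}, {"ax": 0, "ay": 0, "az": 0, "dx": 0, "dy": -1.5, "dz": 0, "hand": 0.52}, {"ax": 0, "ay": 0, "az": 0, "dx": 0, "dy": -2, "dz": 0, "hand": 0.52}, {"ax": 0, "ay": 0, "az": 0, "dx": 0, "dy": -2.5, "dz": 0, "hand": 0.52}, {"ax": 0, "ay": 0, "az": 0, "dx": 0, "dy": -3, "dz": 0, "hand": 0.52}, {"ax": 0, "ay": 0, "az": 0, "dx": 0, "dy": -3.5, "dz": 0, "hand": 0.52}, {"ax": 0, "ay": 0, "az": 0, "dx": 0, "dy": -3.8, "dz": 0, "hand": 0.52}, {"ax": 0, "ay": 0, "az": 0, "dx": 0, "dy": -4, "dz": 0, "hand": 0.52}, {"ax": 0, "ay": 0, "az": 0, "dx": 0, "dy": -4, "dz": 0, "hand": 0.52}]}}

```text
clock: 4.85
eef_pos: [539.5, -212.3, 169.4]
tool_rot: [-3.141, 0.0, 1.697]
force: [0.6, 0.4, -0.8]
width: 40.7
gripper_force: 0.0
```

Run:
```python
from cell import *
from h import *
s=read_state();print(s["eef_pos"],s["tool_rot"],s["width"],s["force"])
d=get_image("side")["pixels"][120:270,250:400,::-1]
e=get_image("wrist")["pixels"][:,:,::-1]
cv2.imwrite("pics/i.png",cv2.hconcat([cv2.resize(d,(400,400)),cv2.resize(e[:,100:500],(400,400))]))
```

```text
[ 539.45840514 -212.27319803  169.351816  ] [-3.14149871e+00  6.42957161e-05  1.69665177e+00] 40.73530981903341 [ 0.57906179  0.40858065 -0.77120849]
```

View pics/i.png

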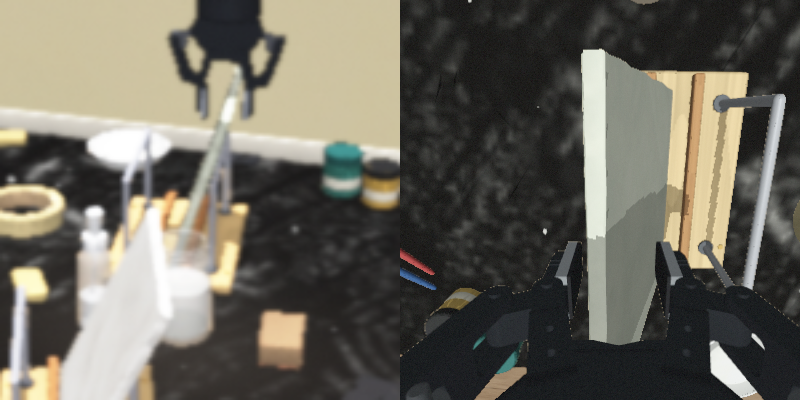

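The relief tile has tipped and leans on the near rail, foot in the trough, with a gap to both fingers. I'll open, rise, and go to above the plain tile.

Call:
{"api": "send_rows", "payload": {"series": [{"ax": 0, "ay": 0, "az": 0, "dx": 0, "dy": 0, "dz": 0, "hand": 0.2}, {"ax": 0, "ay": 0, "az": 0, "dx": 0, "dy": 0, "dz": 0, "hand": 0}, {"ax": 0, "ay": 0, "az": 0, "dx": 0, "dy": 0, "dz": 0, "hand": 0}, {"ax": 0, "ay": 0, "az": 0, "dx": 0, "dy": 0, "dz": -2, "hand": 0}, {"ax": 0, "ay": 0, "az": 0, "dx": 0, "dy": 0, "dz": -5, "hand": 0}, {"ax": 0, "ay": 0, "az": 0, "dx": 0, "dy": 0, "dz": -9, "hand": 0}, {"ax": 0, "ay": 0, "az": 0, "dx": 0, "dy": 0, "dz": -13, "hand": 0}, {"ax": 0, "ay": 0, "az": 0, "dx": 3, "dy": 0.2, "dz": -16.5, "hand": 0}, {"ax": 0, "ay": 0, "az": -0.05, "dx": 6.5, "dy": 0.5, "dz": -18, "hand": 0}, {"ax": 0, "ay": 0, "az": -0.1, "dx": 10.5, "dy": 0.7, "dz": -18, "hand": 0}]}}

```text
clock: 5.95
eef_pos: [534.9, -106.8, 352.2]
tool_rot: [3.136, 0.003, 1.797]
force: [0.0, -0.1, -1.1]
width: 85.5
gripper_force: 0.0
```

Call:
{"api": "send_rows", "payload": {"series": [{"ax": 0, "ay": 0, "az": -0.02, "dx": 4, "dy": -0.3, "dz": 0, "hand": 0}, {"ax": 0, "ay": 0, "az": -0.05, "dx": 8, "dy": -0.6, "dz": 0, "hand": 0}, {"ax": 0, "ay": 0, "az": -0.08, "dx": 12, "dy": -0.9, "dz": 0, "hand": 0}, {"ax": 0, "ay": 0, "az": -0.1, "dx": 16, "dy": -1.2, "dz": 0, "hand": 0}, {"ax": 0, "ay": 0, "az": -0.107, "dx": 20, "dy": -1.5, "dz": 0, "hand": 0}, {"ax": 0, "ay": 0, "az": -0.107, "dx": 24, "dy": -1.7, "dz": 0, "hand": 0}, {"ax": 0, "ay": 0, "az": -0.107, "dx": 27.5, "dy": -1.8, "dz": 0, "hand": 0}, {"ax": 0, "ay": 0, "az": -0.107, "dx": 30, "dy": -1.8, "dz": 0, "hand": 0}, {"ax": 0, "ay": 0, "az": -0.107, "dx": 30, "dy": -1.8, "dz": 0, "hand": 0}, {"ax": 0, "ay": 0, "az": -0.107, "dx": 30, "dy": -1.8, "dz": 0, "hand": 0}]}}

```text
clock: 6.95
eef_pos: [448.6, 181.2, 349.3]
tool_rot: [-3.141, 0.001, 1.905]
force: [0.6, 0.9, -0.2]
width: 85.7
gripper_force: 0.0
```

Run:
```python
from cell import *
from h import *
s=read_state();print(s["eef_pos"],s["tool_rot"],s["width"],s["force"])
d=get_image("side")["pixels"][120:320,220:420,::-1]
e=get_image("wrist")["pixels"][:,:,::-1]
cv2.imwrite("pics/j.png",cv2.hconcat([cv2.resize(d,(400,400)),cv2.resize(e[:,100:500],(400,400))]))
```

```text
[448.55734653 181.16201792 349.28983834] [-3.14142859e+00  6.53506332e-04  1.90498203e+00] 85.68367552469569 [ 0.64372473  0.88275685 -0.21620275]
```

View pics/j.png

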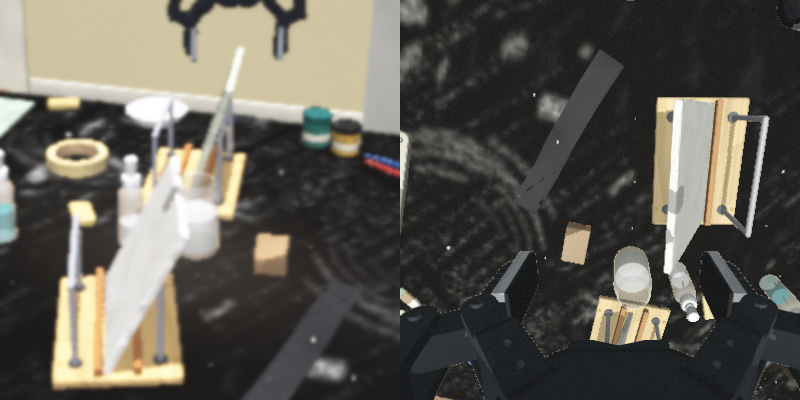

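The side view shows the relief tile resting on its near rail. In the wrist view the plain tile's edge runs from (778,100) to (769,272) in full-frame pixels less 400, i.e. crop x≈278 and 269. I'll compute its line with the wrist calibration.

Run:
```python
from cell import *
from h import *
g=get_image("wrist")
a=[ray(g,uv,195) for uv in((378,100),(368.5,270))]
s=read_state();p=s["eef_pos"];y=s["tool_rot"][2]
m=(a[0]+a[1])/2;d=a[0]-a[1];print(a,m,np.linalg.norm(d),"edge yaw",np.arctan2(d[1],d[0]))
r=m-p;print("dx",r[0]*np.cos(y)+r[1]*np.sin(y),"dy",r[0]*np.sin(y)-r[1]*np.cos(y))
```

```text
[array([476.74349238, 280.35537749, 195.        ]), array([540.12574126,  98.71223233, 195.        ])] [508.43461682 189.53380491 195.        ] 192.383839382019 edge yaw 1.9065249912520736
dx -10.00273603159744 dy 59.31083329766694
```

Call:
{"api": "send_rows", "payload": {"series": [{"ax": 0, "ay": 0, "az": 0, "dx": -0.3, "dy": 3, "dz": 0, "hand": 0}, {"ax": 0, "ay": 0, "az": 0, "dx": -1, "dy": 6.4, "dz": 2, "hand": 0}, {"ax": 0, "ay": 0, "az": 0, "dx": -1, "dy": 6.4, "dz": 5, "hand": 0}, {"ax": 0, "ay": 0, "az": 0, "dx": -1, "dy": 6.4, "dz": 8.5, "hand": 0}, {"ax": 0, "ay": 0, "az": 0, "dx": -1, "dy": 6.4, "dz": 12, "hand": 0}, {"ax": 0, "ay": 0, "az": 0, "dx": -1, "dy": 6.4, "dz": 15, "hand": 0}, {"ax": 0, "ay": 0, "az": 0, "dx": -1, "dy": 6.4, "dz": 17, "hand": 0}, {"ax": 0, "ay": 0, "az": 0, "dx": -1, "dy": 6.4, "dz": 17.9, "hand": 0.3}, {"ax": 0, "ay": 0, "az": 0, "dx": -1, "dy": 6.4, "dz": 17.9, "hand": 0.52}, {"ax": 0, "ay": 0, "az": 0, "dx": -1, "dy": 6.4, "dz": 17.9, "hand": 0.52}]}}

```text
clock: 8.1
eef_pos: [513.2, 192.6, 171.1]
tool_rot: [3.14, -0.0, 1.903]
force: [1.0, -0.1, 0.6]
width: 43.9
gripper_force: 0.0
```

Call:
{"api": "send_rows", "payload": {"series": [{"ax": 0, "ay": 0, "az": 0, "dx": 0, "dy": 1, "dz": 0, "hand": 0.52}, {"ax": 0, "ay": 0, "az": 0, "dx": 0, "dy": 1.8, "dz": 0, "hand": 0.52}, {"ax": 0, "ay": 0, "az": 0, "dx": 0, "dy": 2.6, "dz": 0, "hand": 0.52}, {"ax": 0, "ay": 0, "az": 0, "dx": 0, "dy": 3.4, "dz": 0, "hand": 0.52}, {"ax": 0, "ay": 0, "az": 0, "dx": 0, "dy": 4.2, "dz": 0, "hand": 0.52}, {"ax": 0, "ay": 0, "az": 0, "dx": 0, "dy": 5, "dz": 0, "hand": 0.52}, {"ax": 0, "ay": 0, "az": 0, "dx": 0, "dy": 5.8, "dz": 0, "hand": 0.52}, {"ax": 0, "ay": 0, "az": 0, "dx": 0, "dy": 6.6, "dz": 0, "hand": 0.52}, {"ax": 0, "ay": 0, "az": 0, "dx": 0, "dy": 7.4, "dz": 0, "hand": 0.52}, {"ax": 0, "ay": 0, "az": 0, "dx": 0, "dy": 8, "dz": 0, "hand": 0.52}]}}

```text
clock: 9.1
eef_pos: [589.0, 219.2, 170.3]
tool_rot: [3.141, -0.0, 1.904]
force: [-0.7, 0.0, 0.2]
width: 40.8
gripper_force: 0.2
```

Call:
{"api": "send_rows", "payload": {"series": [{"ax": 0, "ay": 0, "az": 0, "dx": 0, "dy": 0.5, "dz": 0, "hand": 0.52}, {"ax": 0, "ay": 0, "az": 0, "dx": 0, "dy": 1, "dz": 0, "hand": 0.52}, {"ax": 0, "ay": 0, "az": 0, "dx": 0, "dy": 1.5, "dz": 0, "hand": 0.52}, {"ax": 0, "ay": 0, "az": 0, "dx": 0, "dy": 2, "dz": 0, "hand": 0.52}, {"ax": 0, "ay": 0, "az": 0, "dx": 0, "dy": 2.5, "dz": 0, "hand": 0.52}, {"ax": 0, "ay": 0, "az": 0, "dx": 0, "dy": 3, "dz": 0, "hand": 0.52}, {"ax": 0, "ay": 0, "az": 0, "dx": 0, "dy": 3.5, "dz": 0, "hand": 0.52}, {"ax": 0, "ay": 0, "az": 0, "dx": 0, "dy": 3.8, "dz": 0, "hand": 0.52}, {"ax": 0, "ay": 0, "az": 0, "dx": 0, "dy": 4, "dz": 0, "hand": 0.52}, {"ax": 0, "ay": 0, "az": 0, "dx": 0, "dy": 4, "dz": 0, "hand": 0.52}]}}

```text
clock: 10.1
eef_pos: [626.4, 232.1, 170.3]
tool_rot: [3.141, -0.0, 1.904]
force: [0.7, 0.6, -0.4]
width: 41.1
gripper_force: 0.2
```

Run:
```python
from cell import *
from h import *
s=read_state();print(s["eef_pos"],s["tool_rot"],s["width"],s["force"])
d=get_image("side")["pixels"][120:320,220:420,::-1]
e=get_image("wrist")["pixels"][:,:,::-1]
cv2.imwrite("pics/k.png",cv2.hconcat([cv2.resize(d,(400,400)),cv2.resize(e[:,100:500],(400,400))]))
```

```text
[626.35862086 232.1147455  170.34609335] [ 3.14066072e+00 -1.44969668e-04  1.90373922e+00] 41.083453081597476 [ 0.70971041  0.6011748  -0.38668687]
```

View pics/k.png

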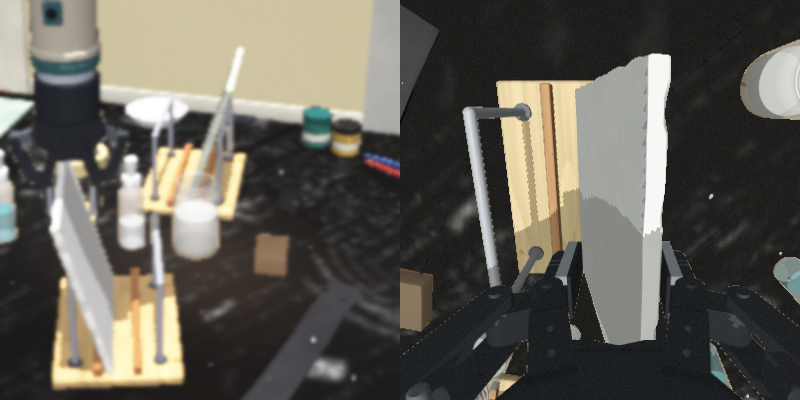

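The plain tile has tipped over onto the far rail, with the far finger almost touching it. I'll ease on 8 mm, open, and rise clear.

Call:
{"api": "send_rows", "payload": {"series": [{"ax": 0, "ay": 0, "az": 0, "dx": 0, "dy": 0.3, "dz": 0, "hand": 0.52}, {"ax": 0, "ay": 0, "az": 0, "dx": 0, "dy": 0.6, "dz": 0, "hand": 0.5}, {"ax": 0, "ay": 0, "az": 0, "dx": 0, "dy": 0.8, "dz": 0, "hand": 0.4}, {"ax": 0, "ay": 0, "az": 0, "dx": 0, "dy": 0.8, "dz": 0, "hand": 0.2}, {"ax": 0, "ay": 0, "az": 0, "dx": 0, "dy": 0.8, "dz": 0, "hand": 0}, {"ax": 0, "ay": 0, "az": 0, "dx": 0, "dy": 0.8, "dz": 0, "hand": 0}, {"ax": 0, "ay": 0, "az": 0, "dx": 0, "dy": 0.8, "dz": -2, "hand": 0}, {"ax": 0, "ay": 0, "az": 0, "dx": 0, "dy": 0.8, "dz": -6, "hand": 0}, {"ax": 0, "ay": 0, "az": 0, "dx": 0, "dy": 0.8, "dz": -11, "hand": 0}, {"ax": 0, "ay": 0, "az": 0, "dx": 0, "dy": 0.8, "dz": -16, "hand": 0}]}}

```text
clock: 11.2
eef_pos: [632.9, 234.3, 331.8]
tool_rot: [-3.141, -0.0, 1.904]
force: [0.5, -0.1, -0.0]
width: 85.1
gripper_force: 0.0
```

Call:
{"api": "send_rows", "payload": {"series": [{"ax": 0, "ay": 0, "az": 0, "dx": 0, "dy": 0, "dz": -2, "hand": 0}, {"ax": 0, "ay": 0, "az": 0, "dx": 0, "dy": 0, "dz": -2, "hand": 0}, {"ax": 0, "ay": 0, "az": 0, "dx": 0, "dy": 0, "dz": -2, "hand": 0}, {"ax": 0, "ay": 0, "az": 0, "dx": 0, "dy": 0, "dz": -2, "hand": 0}, {"ax": 0, "ay": 0, "az": 0, "dx": 0, "dy": 0, "dz": -2, "hand": 0}]}}

```text
clock: 11.7
eef_pos: [632.8, 234.0, 348.4]
tool_rot: [-3.138, 0.0, 1.904]
force: [-0.2, -0.4, -0.4]
width: 85.1
gripper_force: 0.0
```

Run:
```python
from cell import *
from h import *
s=read_state();print(s["eef_pos"],s["width"],s["force"])
g=get_image("side");p=g["pixels"].astype(int)
k=cv2.resize(cv2.imread("pics/k.png")[:,:400],(200,200),interpolation=cv2.INTER_AREA)[:,:,::-1].astype(int)
q=p[120:320,220:420]
m=(abs(q-k).max(2)>40);m[:100,:75]=0
print("changed blocks vs k:");print(m.reshape(10,20,10,20).sum((1,3)))
o=pickle.load(open("d0.pkl","rb"))["side"]["pixels"].astype(int)[120:320,220:420]
m=(abs(q-o).max(2)>40);print("vs start:");print(m.reshape(10,20,10,20).sum((1,3)))
w=get_image("wrist")
gr=cv2.cvtColor(w["pixels"],cv2.COLOR_RGB2GRAY)
for r in(90,140,190): 
    print(r,(p:=gr[r,150:500:8]).tolist())
```

```text
[632.78192322 234.02492074 348.44988299] 85.14880154122562 [-0.22041832 -0.43480259 -0.43359672]
changed blocks vs k:
[[ 0  0  0  0  0  0  0  0  0  0]
 [ 0  0  0  0  0  0  0  0  0  0]
 [ 0  0  0  0  0  0  0  0  0  0]
 [ 0  0  0  0  0  0  0  0  0  0]
 [ 0  0  0  0  0  0  0  0  0  0]
 [ 0 47 40  3  0  0  0  0  0  0]
 [ 0 35  3  0  0  0  0  0  0  0]
 [ 0 11 14 47  2  0  0  0  0  0]
 [ 0 11  3  2  0  0  0  0  0  0]
 [ 0  1  0  0  0  0  0  0  0  0]]
vs start:
[[204  76 241  35   0   0   0   0   0   0]
 [ 74   0  48  56   2  53  13   0   0   0]
 [  0   0   0 117 136  77   0   0   0   0]
 [  0  31   0  41 375 174   0   0   0   0]
 [  0 201   7 119 225 165   0   0   0   0]
 [  0 293 112 124 199   2  35  12   0   0]
 [  0 159 321 304 148   0 134  47   0   0]
 [  0 158 318 332  98   0   0   0   0   0]
 [  0 162 237 302 194   0   0   0   0   0]
 [  0  33  68  80  31   0   0   0   0   0]]
90 [37, 78, 77, 81, 80, 30, 32, 42, 28, 32, 31, 34, 37, 31, 30, 36, 36, 29, 33, 34, 30, 149, 255, 38, 46, 37, 41, 38, 33, 38, 34, 141, 224, 230, 236, 235, 190, 161, 33, 36, 35, 36, 43, 78]
140 [73, 76, 28, 32, 39, 36, 34, 31, 35, 34, 34, 221, 227, 237, 226, 187, 223, 226, 175, 177, 172, 176, 255, 33, 34, 33, 35, 37, 32, 34, 39, 38, 35, 40, 33, 30, 35, 46, 36, 34, 41, 237, 222, 223]
190 [39, 53, 33, 29, 39, 51, 34, 65, 40, 36, 38, 56, 201, 159, 162, 163, 171, 157, 146, 143, 144, 145, 197, 35, 37, 42, 36, 39, 38, 38, 45, 53, 40, 34, 37, 35, 34, 34, 45, 29, 31, 34, 72, 39]
```

Run:
```python
from cell import *
from h import *
w=get_image("wrist");gr=cv2.cvtColor(w["pixels"],cv2.COLOR_RGB2GRAY).astype(int)
st=np.array([508.4,189.5]);n=np.array([.945,.328])
for r in(100,120,140,160,180,200):
    x=[i for i in range(280,380) if gr[r,i]>60 and gr[r,i+1:i+6].max()<60]
    if x:
        X=ray(w,(x[0],r),195);print(r,x[0],X.round(),"travel",round(float((X[:2]-st)@n),1))
s=get_image("side");gs=cv2.cvtColor(s["pixels"],cv2.COLOR_RGB2GRAY)
for uv in((251,203.5),(246,230)): X=ray(s,uv,195);print(X.round(),(X[:2]-st)@n)
print("side rows");[print(r,gs[r,236:290:2].tolist()) for r in(205,215,230,245,260,275,290,300)]
```

```text
100 332 [617. 320. 195.] travel 145.5
120 332 [624. 302. 195.] travel 145.7
140 332 [630. 283. 195.] travel 146.0
160 331 [636. 263. 195.] travel 145.2
180 331 [644. 243. 195.] travel 145.4
200 331 [651. 222. 195.] travel 145.7
[660. 169. 195.] 136.87255640333987
[622. 296. 195.] 141.92520669399175
side rows
205 [135, 184, 182, 145, 113, 147, 194, 206, 158, 152, 177, 187, 189, 182, 176, 169, 161, 138, 91, 64, 57, 71, 109, 157, 203, 197, 106]
215 [85, 69, 67, 62, 58, 160, 215, 181, 151, 150, 151, 148, 98, 50, 54, 57, 54, 50, 46, 46, 44, 83, 202, 221, 230, 232, 225]
230 [40, 44, 45, 57, 125, 254, 251, 202, 200, 199, 173, 151, 152, 151, 156, 183, 104, 102, 87, 63, 51, 90, 227, 244, 246, 246, 245]
245 [41, 42, 41, 40, 41, 55, 163, 205, 207, 201, 199, 199, 200, 193, 161, 151, 154, 147, 80, 51, 52, 53, 53, 61, 87, 91, 74]
260 [33, 33, 33, 33, 35, 36, 39, 142, 173, 185, 217, 213, 201, 200, 201, 200, 200, 173, 152, 152, 157, 163, 157, 158, 153, 126, 128]
275 [34, 32, 31, 31, 29, 29, 57, 150, 157, 145, 143, 147, 188, 213, 217, 203, 201, 202, 201, 201, 188, 167, 167, 195, 242, 201, 201]
290 [26, 27, 29, 28, 27, 46, 173, 169, 155, 146, 144, 141, 151, 150, 155, 161, 219, 223, 203, 201, 226, 242, 242, 242, 242, 230, 201]
300 [35, 35, 28, 26, 28, 116, 215, 167, 161, 113, 125, 120, 97, 142, 155, 143, 127, 152, 218, 221, 218, 245, 245, 245, 244, 228, 201]
```

Plain tile: the top has travelled about 140 mm, parallel to its stand, which matches the mirrored lean on the other rail. The robot is clear of everything, so I'll hand in.

```bash
python3 -c "
from cell import *
print(finish_job())"
```

```text
the job is handed in; nothing more can be done
None
```

I pushed both tiles past upright, relief tile first. Each now leans on the other rail of its own stand with its foot in the trough, the gripper is clear of everything, and the job was handed in at about 12 s of robot time; I saw no sign of a bystander moving, though I checked that only roughly, and the hand-in gave no verdict.

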